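Fill a spare-parts kit in order and present the insulator in tongs

ROBOT

A 7-joint arm with a two-finger parallel gripper is mounted at the origin on the work surface. World frame = base frame: x ahead of the robot, y to its left, z up, the work surface at z = 0. Lengths are in m, angles in rad, forces in N, time in s.
With the tool pointing down it reaches from about 0.425 to 0.95 m from the base axis. Payload 16.7 kg.
Tool frame: the origin (TCP) lies at the very end of the fingers, on their centre line; the grasp point (between the pads) lies 19 mm behind it (arm.grip_point_offset is the distance from the TCP to the grasp point, in m); z points along the fingers, y is the line along which they close (so a half turn about z gives the same grasp; the last joint's range is limited). The gripper opens to 94 mm and grips with 3 to 60 N. Pads are 16 mm wide; open, the fingers measure 119 mm over their backs; the gripper's body (75 mm by 177 mm) begins 78 mm behind the grasp point.
Start: joints at [1.048, 0.426, 0.074, 1.606, -0.034, 1.111, -0.067], TCP at [0.246, -0.629, 0.171] pointing down, gripper open.
Joint ranges: [-2.85, 2.85], [-0.5, 2.14], [-1.23, 1.37], [0.21, 2.46], [-1.02, 4.16], [0.16, 2.05], [-2.73, 2.73]. Speed limits (rad/s): [1.89, 1.89, 2.39, 2.39, 3.01, 3.01, 3.01].

INTERFACE

Orientations are given as a 3x3 rotation matrix whose columns are the frame's x, y, z axes.
In Python, from plant import arm, imaging gives the robot as it stands.
- The arm moves only by the tool arm_command, never from a script. Its argument "commands" is one flat list of numbers, 7 for each row, row after row: the shift along the tool's x, y, z in cm, then the turn, a rotation vector about the tool's x, y, z in rad, then the closure in counts, from 0 (fully open) to 255 (shut). A call has 1 to 12 rows; each row shifts and turns the commanded pose from where the row before left it, along the tool's axes as they then stand; what a row does not reach is not made up. A row lasts 1/12 s, in which the tool goes at most 41.7 mm and 7.16 degrees, less where a joint would pass 70% of its speed; a pose out of reach is approached as far as the arm can. A call is refused whole if a number of a shift passes 4.17 or a number of a turn 0.125, either way. A call with a gripper value outside its range is refused whole. The fingers move at their own pace and stop on an object; "force" is the grip in N (left out, the last holds). Time passes only in rows, so rows that do not move let the fingers close. It gives the time, the measured TCP pose, the force, the opening and the grip force at its end, in the units of the state.
- arm.observe(): the state, without advancing time (a new reading comes with each control period).
- imaging.camera(name): name is "side" or "top"; returns (picture, depth): 420x560x3 uint8, red, green, blue; 420x560 float32, m along the optical axis (not along the pixel's ray), 0 where there is no reading.
- imaging.camera_info(name): a dict with "camera_matrix" (3x3 intrinsics, pixels), "distortion" ([k1, k2, p1, p2, k3] as OpenCV has them; the pictures are not rectified), "origin" and "attitude" of the camera in the world. Camera axes: x right, y down, z forward; pixel columns grow to the right and rows downward; lengths in m; the calibration is good to about 2 mm. A picture is of the moment at which its call begins. camera_info takes no time and is no camera call.
- arm.hand_in(): hands the job in; it is judged then, once.
The state is a dict: "time": time; "q": joint angles; "qd": joint speeds; "joint_efforts": joint torques, N m; "position": TCP position; "ee_rot": TCP orientation; "ft_force": force on the tool from outside, world axes, zero at the start; "wrist_torque": the same for the moment, N m; "width": opening from 0.0 (shut) to 1.0 (fully open); "grip_force": force on a finger pad.
Only numpy, scipy, OpenCV 4.12 (cv2) and the standard library are available. Lean on these libraries where they do the work, as an engineer would, in place of code of your own. Each camera call takes 0.05 s, during which the arm holds its last target. There are 200 camera calls.

TASK

Fill this order's kitting rack in sequence: stand the taller carton in the cup with one rivet, let go, then stand the shorter carton in the cup with two rivets and let go. Then take the sprung tongs by their rubber grips, close them on the porcelain insulator without ever touching it with the gripper itself, and finish while still holding it upright in the tongs, lifted over the middle of the three-rivet cup with its foot at least 5 cm above the rim and the tongs resting on nothing. Leave the other things on the bench where they are.

Things in the scene. Friction and masses are not known exactly. Their poses are not given: they have to be found in the camera images.
- tall_carton: the taller of two plain cardboard cartons standing upright: 40 x 40 mm square, 88 mm high, about 0.1 kg; origin under its centre, sides along its x and y, z up
- short_carton: the shorter of the two upright cartons: 40 x 40 mm square, 64 mm high, about 0.1 kg; origin under its centre, sides along its x and y, z up
- cup1: fixed blue plastic cup 56 x 56 mm, 32 mm high, marked with ONE rivet; origin under its centre, on the rack plate 6 mm above the bench; the rivets are on a ledge on its -x side (ledge 20 mm deep, 30 mm high)
- cup2: the same cup, marked with TWO rivets; origin under its centre, on the rack plate 6 mm above the bench; the rivets are on a ledge on its -x side (ledge 20 mm deep, 30 mm high)
- cup3: the same cup, marked with THREE rivets; origin under its centre, on the rack plate 6 mm above the bench; the rivets are on a ledge on its -x side (ledge 20 mm deep, 30 mm high). The three cups stand in a row, 95 mm apart, in any order, all turned alike
- pocket1 (a point): pocket of the one-rivet cup: centre of the square pocket's inner floor, 10 mm above the bench; the pocket is 48 x 48 mm inside (sides along this frame's x and y), its rim 28 mm above this point, walls 4 mm; z up
- pocket2 (a point): pocket of the two-rivet cup: centre of the square pocket's inner floor, 10 mm above the bench; the pocket is 48 x 48 mm inside (sides along this frame's x and y), its rim 28 mm above this point, walls 4 mm; z up
- pocket3 (a point): pocket of the three-rivet cup: centre of the square pocket's inner floor, 10 mm above the bench; the pocket is 48 x 48 mm inside (sides along this frame's x and y), its rim 28 mm above this point, walls 4 mm; z up
- insulator: white ribbed porcelain stand-off insulator, upright cylinder 30 mm across, 40 mm high, about 0.07 kg; origin under its centre, z up. Not to be touched by the gripper
- tongs: sprung steel tongs, 215 mm long, 0.12 kg, lying on the bench, arms opening sideways. Origin: underside, midway between two black rubber grip sleeves, near the centre of mass; x to the jaws, y across the arms, z up. Hinge at x = -100 mm. Sleeves: x -32 to +32 mm, 34 mm high, 49 mm over their outer faces when open. The frame is that of the +y arm and hinge; it turns a little as the jaws close
- tongs_jaw (a point): middle of the open jaws, 90 mm ahead of the tongs' origin, 16 mm above their underside; axes as the tongs'. Rubber jaw pads: 30 mm long, 4 to 28 mm above the underside, 58 mm apart open. Squeeze both sleeves: at 43 mm over them the jaws are 46 mm apart, at 34 mm 30 mm (arms parallel); stop at 12 mm. The spring resists with 5 N a finger at first, 8 N on the insulator; 25 N holds it firmly
- tape_roll: loose ring of clear packing tape, 80 mm across, 24 mm high, lying flat; origin under its centre. Bystander
- bearing: bare steel ball bearing, 40 mm across, 12 mm high, lying flat; origin under its centre. Bystander
- terminal_block: grey terminal block 16 x 50 x 34 mm high; origin under its centre. Bystander
- relay: small relay, black base with clear cover, 28 x 45 x 30 mm high; origin under its centre. Bystander
- nut: round steel nut, 34 mm across, 14 mm high; origin under its centre. Bystander
- driver: screwdriver lying on the bench, under 35 mm high. Bystander
- flat_carton: flat cardboard carton 60 x 90 x 32 mm high; origin under its centre. Bystander
There are look-alikes about, which are no part of the job. Leave any green or turquoise look-alike of the tall_carton alone.

How it is judged:
By the outcome, as a careful person would: the job done as asked, in the order asked, and still so for the second after the job is handed in, while the arm keeps its last pose, push and grip.
It also fails if it takes over 72 s, if anything falls off the work surface, if the arm or the gripper's body presses on something with over 40 N, if the wrist force passes 120 N, or if a joint passes its speed limit or range.

## Working session

There is one attempt and no reset: what is moved stays moved. The work goes in short steps, Python scripts to look and compute and a tool call to move; the robot and the scene stay as the last step left them, time stands still between calls to the robot, and variables do not carry over. Pictures are saved under pics/ and viewed, at most 10 in all, crops included, and the job is handed in when it is done.

Besides the shell and the picture viewer there is one more tool, called after "Request:" as name(argument=value, ...), one argument or row to a line, values as JSON. arm_command: Moves the arm, as the interface text tells. Its arguments: {"type":"object","properties":{"commands":{"type":"array"},"force":{"type":"number"}},"required":["commands"]}

```bash
ls; mkdir -p pics; cat > h.py <<'E'
import numpy as np, cv2
from plant import arm, imaging
def snap(n):
    im,d=imaging.camera(n); i=imaging.camera_info(n)
    return im,d,i
def ray(i,px):
    p=cv2.undistortPoints(np.array(px,float).reshape(-1,1,2),np.array(i["camera_matrix"]),np.array(i["distortion"])).reshape(-1,2)
    d=np.c_[p,np.ones(len(p))]@np.array(i["attitude"]).T
    return np.array(i["origin"]),d
def plane(i,px,z):
    o,d=ray(i,px); return o+d*((z-o[2])/d[:,2])[:,None]
def cloud(i,d):
    v,u=np.mgrid[:d.shape[0],:d.shape[1]]
    o,r=ray(i,np.c_[u.ravel(),v.ravel()])
    return (o+r*d.ravel()[:,None]).reshape(*d.shape,3)
E
python3 - <<'E'
from h import *
for n in("top","side"):
    im,d,i=snap(n); np.savez(f"{n}0.npz",im=im,d=d); cv2.imwrite(f"pics/{n}0.png",cv2.resize(im[:,:,::-1],(800,600)))
    print(n,i, (d>0).mean())
print(arm.observe())
E
```

```text
pics
top {'camera_matrix': array([[485.59826682,   0.        , 280.3534036 ],
       [  0.        , 485.59826682, 208.76632925],
       [  0.        ,   0.        ,   1.        ]]), 'distortion': array([-0.0128243,  0.       ,  0.       ,  0.       ,  0.       ]), 'origin': array([0.39587069, 0.00648288, 1.13787285]), 'attitude': array([[ 0.02878458, -0.99579137,  0.08701144],
       [-0.99935529, -0.03053735, -0.01888035],
       [ 0.02145799, -0.08641188, -0.99602838]])} 0.9961011904761905
side {'camera_matrix': array([[494.70635094,   0.        , 278.70028002],
       [  0.        , 494.70635094, 210.57231809],
       [  0.        ,   0.        ,   1.        ]]), 'distortion': array([0.0393029, 0.       , 0.       , 0.       , 0.       ]), 'origin': array([0.21074565, 0.83032078, 0.73036453]), 'attitude': array([[-0.94165606, -0.22202996,  0.25295565],
       [-0.33619483,  0.58468884, -0.73831701],
       [ 0.01602815, -0.78028307, -0.62522111]])} 0.9959821428571428
{'time': 0.1, 'q': array([ 1.04847733,  0.42664969,  0.07385096,  1.60655094, -0.03412775,
        1.11075811, -0.06712985]), 'qd': array([ 0.0011296 , -0.00185731,  0.00109903, -0.00178978, -0.00175312,
       -0.00233899, -0.00030748]), 'joint_efforts': array([ 7.15328599e-03, -9.37473106e+01,  3.67650323e+00, -4.55041301e+01,
       -4.86182724e-02,  1.68182852e-02,  2.31241096e-06]), 'position': array([ 0.24569079, -0.62824054,  0.16995526]), 'ee_rot': array([[ 9.31330531e-01,  3.64174738e-01, -4.50101937e-04],
       [ 3.64175013e-01, -9.31329983e-01,  1.01157681e-03],
       [-5.08027081e-05, -1.10602825e-03, -9.99999387e-01]]), 'ft_force': array([ 0.30526166, -0.44992523,  0.40026784]), 'wrist_torque': array([-0.04121308, -0.08372655,  0.00934761]), 'grip_force': 0.0, 'width': 1.00188271198426}
```

View pics/top0.png

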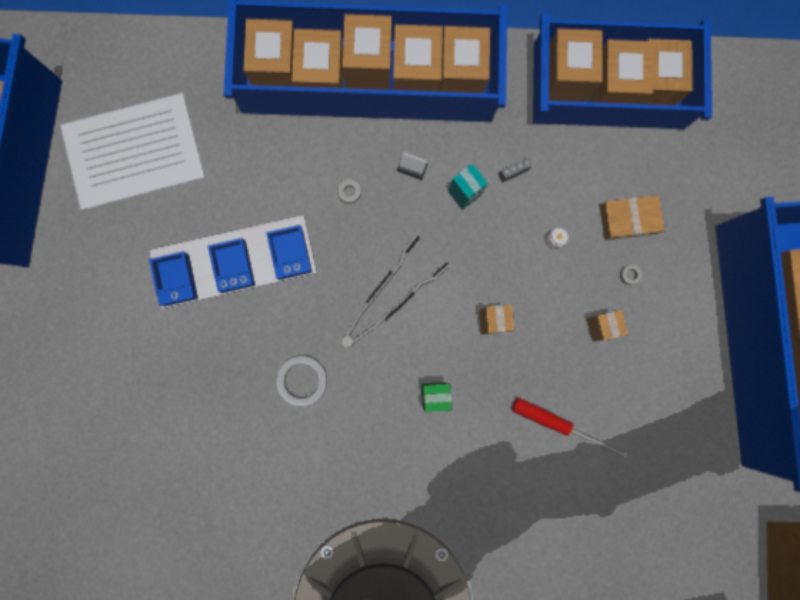

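View pics/side0.png

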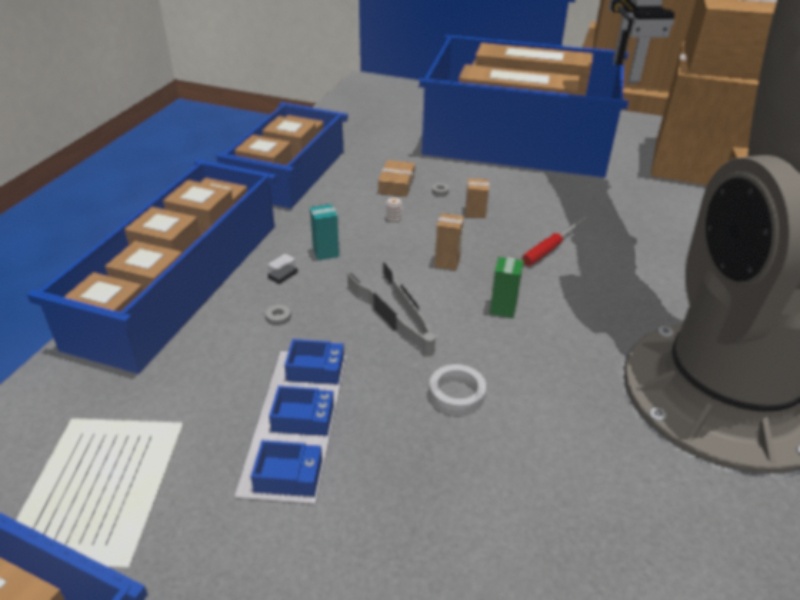

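Top view (800×600 px):
- **Carton candidates:** brown (499,319) and brown (611,325) are the wanted cartons. Green (437,397) and teal (468,184) are look-alikes, and brown (634,216) is the flat one.
- **Cups:** (173,278) shows one rivet, (231,264) three and (290,250) two.
- **Insulator and round things:** the insulator is white at (558,237). The rings are nut or bearing at (349,191) and (631,274), and the tape roll at (301,381).
- **Tongs:** hinge at (347,341), jaws at (418,240) and (446,266).

In the side view, the brown carton at (449,240) is the taller one.

```bash
cat > m.py <<'E'
from h import *
z=np.load("top0.npz"); im,d=z["im"],z["d"]; i=imaging.camera_info("top"); P=cloud(i,d)
def comp(c,r=28,zmin=.008):
    u,v=int(c[0]*.7),int(c[1]*.7)
    Q=P[v-r:v+r,u-r:u+r]; m=(Q[...,2]>zmin).astype(np.uint8)
    n,l,s,cc=cv2.connectedComponentsWithStats(m,connectivity=8)
    k=np.argmin([np.hypot(*(cc[j]-r))-0.02*s[j,4] for j in range(1,n)])+1
    return Q[l==k],(l==k),(u-r,v-r)
for n,c,r in [("tall",(499,319),24),("short",(611,325),24),("green",(437,397),24),("teal",(468,184),20),("ins",(558,237),16),("cupL",(173,278),24),("cupM",(231,264),24),("cupR",(290,250),24),("tongs",(397,290),50),("flat",(634,216),26),("nut",(631,274),14),("ring",(349,191),16),("relay",(412,165),18),("tb",(515,169),18),("tape",(301,381),30),("driver",(545,416),35)]:
    q,m,o=comp(c,r)
    zt=np.percentile(q[:,2],90); t=q[q[:,2]>zt-.008]
    (cx,cy),(w,h),a=cv2.minAreaRect((t[:,:2]*1000).astype(np.float32))
    print(n,len(q),"ztop %.3f"%zt,"c %.1f %.1f size %.1f %.1f ang %.1f"%(cx,cy,w,h,a))
E
python3 m.py
python3 - <<'E'
import cv2,numpy as np
im=np.load("top0.npz")["im"][:,:,::-1]
a=cv2.resize(im[145:220,98:228],(780,450),interpolation=cv2.INTER_CUBIC)
cv2.imwrite("pics/cups.png",a)
b=cv2.resize(im[150:250,230:330],(600,600),interpolation=cv2.INTER_CUBIC)
cv2.imwrite("pics/tongs.png",b)
E
```

```text
tall 442 ztop 0.090 c 442.8 -87.6 size 43.4 205.7 ang 14.6
short 447 ztop 0.065 c 420.2 -182.7 size 40.3 379.3 ang 13.4
green 404 ztop 0.090 c 352.6 -40.7 size 117.8 50.2 ang 70.5
teal 518 ztop 0.089 c 552.9 -49.9 size 50.3 329.9 ang 61.6
ins 163 ztop 0.041 c 497.3 -140.3 size 28.0 355.7 ang 39.2
cupL 903 ztop 0.038 c 481.2 194.9 size 403.5 90.8 ang 78.3
cupM 854 ztop 0.038 c 464.1 164.8 size 333.2 89.0 ang 51.7
cupR 800 ztop 0.038 c 487.1 115.6 size 274.1 75.9 ang 34.6
tongs 502 ztop 0.033 c 490.9 -7.4 size 77.7 214.0 ang 57.8
flat 1077 ztop 0.033 c 547.9 -206.3 size 82.0 516.6 ang 26.5
nut 124 ztop 0.015 c 467.4 -205.3 size 32.7 445.8 ang 22.9
ring 159 ztop 0.014 c 545.5 35.0 size 302.2 38.1 ang 18.0
relay 247 ztop 0.032 c 565.0 -1.2 size 42.4 335.9 ang 80.2
tb 195 ztop 0.036 c 713.5 -197.1 size 16.8 50.1 ang 28.1
tape 534 ztop 0.026 c 358.9 92.1 size 77.1 173.0 ang 1.3
driver 529 ztop 0.026 c 346.9 -155.0 size 336.5 24.4 ang 69.0
```

View pics/cups.png

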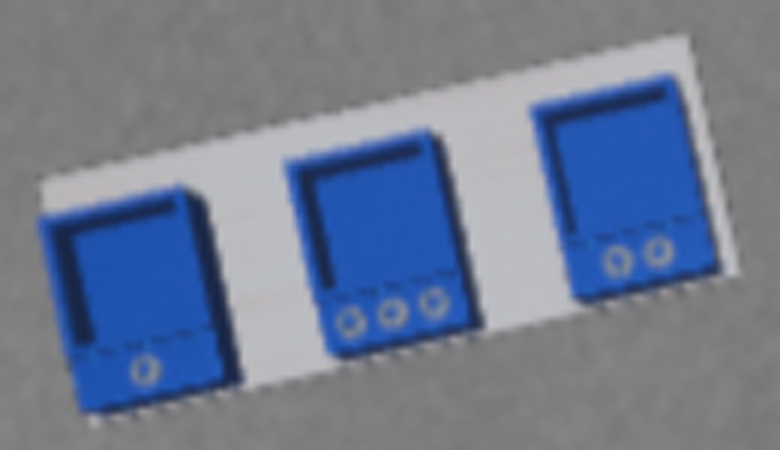

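View pics/tongs.png

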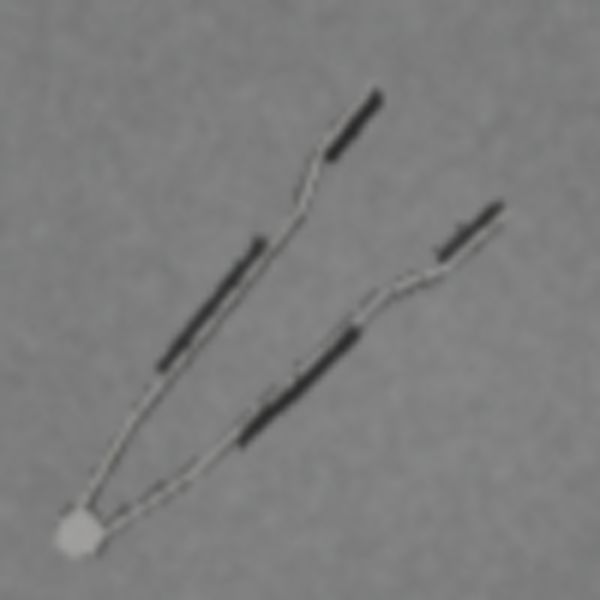

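The crops confirm it: left cup has one rivet at (145,370), middle three at (350–433,310), right two at (620–658,255). In the tongs crop the hinge is at (78,533), the sleeves are centred at (212,305) and (300,385), and the jaws are at (355,125) and (470,230).

```bash
cat > m.py <<'E'
from h import *
def blobs(name,im,d):
    i=imaging.camera_info(name); return cloud(i,d)
def top(P,c,r,zt,tol=.006,cols=None):
    # c: world xy (m); points around it in the height band
    m=(np.hypot(P[...,0]-c[0],P[...,1]-c[1])<r)&(abs(P[...,2]-zt)<tol)
    m=m.astype(np.uint8); n,l,s,_=cv2.connectedComponentsWithStats(m,connectivity=8)
    q=P[l==1+np.argmax(s[1:,4])]
    (cx,cy),(w,h),a=cv2.minAreaRect((q[:,:2]*1000).astype(np.float32))
    return q,"n%d z%.1f mean %.1f %.1f rect %.1f %.1f size %.1f %.1f ang %.1f"%(len(q),1000*np.median(q[:,2]),*(1000*q[:,:2].mean(0)),cx,cy,w,h,a)
if __name__=="__main__":
  for name in("top","side"):
    z=np.load(name+"0.npz"); P=blobs(name,z["im"],z["d"]); it=imaging.camera_info("top")
    for n,c,zt,r in [("tall",(499,319),.088,.04),("short",(611,325),.064,.04),("ins",(558,237),.04,.025),("cup1",(173,278),.037,.05),("cup3",(231,264),.037,.05),("cup2",(290,250),.037,.05),("slvL",(378,287),.033,.035),("slvR",(400,306),.033,.035)]:
        w=plane(it,[[c[0]*.7,c[1]*.7]],zt)[0]
        try: print(name,n,top(P,w,r,zt,.005 if n!="slvL" else .004)[1])
        except Exception as e: print(n,e)
  for n,px,zz in [("hinge",(230+78/6,150+533/6),.03),("slvLa",(230+162/6,150+370/6),.034),("slvLb",(230+262/6,150+240/6),.034),("slvRa",(230+242/6,150+440/6),.034),("slvRb",(230+357/6,150+330/6),.034),("jL",(230+355/6,150+125/6),.028),("jR",(230+470/6,150+230/6),.028),("ins",(558*.7,237*.7),.04)]:
    print(n,(1000*plane(it,[px],zz)[0]).round(1))
E
python3 m.py
```

```text
top tall n331 z87.1 mean 462.7 -165.0 rect 462.7 -165.3 size 40.1 40.4 ang 7.2
top short n316 z63.0 mean 459.3 -346.3 rect 459.3 -346.5 size 39.8 42.1 ang 14.6
top ins n106 z38.9 mean 600.3 -266.7 rect 600.9 -266.9 size 28.3 26.8 ang 14.6
top cup1 n420 z36.3 mean 505.7 349.5 rect 514.4 351.9 size 76.1 57.9 ang 14.4
top cup3 n398 z36.3 mean 529.3 257.4 rect 539.0 259.6 size 76.7 57.1 ang 15.0
top cup2 n389 z36.3 mean 554.0 165.5 rect 563.6 168.2 size 77.2 56.2 ang 15.4
top slvL n63 z32.3 mean 510.6 20.2 rect 508.5 21.4 size 6.5 67.3 ang 53.3
top slvR n65 z32.1 mean 482.6 -12.3 rect 481.9 -11.3 size 6.4 66.4 ang 44.5
side tall n175 z89.1 mean 461.6 -160.2 rect 462.3 -165.0 size 40.2 45.3 ang 8.0
side short n136 z65.0 mean 458.4 -341.0 rect 459.6 -345.7 size 38.5 47.5 ang 14.4
side ins n61 z40.2 mean 599.1 -261.4 rect 599.7 -263.5 size 27.6 28.1 ang 64.5
side cup1 n733 z37.7 mean 507.0 352.9 rect 514.4 351.7 size 76.2 61.1 ang 15.5
side cup3 n596 z37.5 mean 532.2 261.9 rect 538.6 261.1 size 76.7 59.6 ang 14.4
side cup2 n475 z37.4 mean 556.8 169.9 rect 563.3 169.4 size 76.3 61.1 ang 15.2
side slvL n58 z33.2 mean 510.2 23.6 rect 510.4 22.8 size 5.8 66.1 ang 52.5
side slvR n79 z32.6 mean 482.1 -9.7 rect 482.5 -10.6 size 8.1 65.5 ang 44.2
hinge [421.4  68.5  30. ]
slvLa [484.   38.6  34. ]
slvLb [534.9   2.1  34. ]
slvRa [458.3   7.4  34. ]
slvRb [501.6 -35.1  34. ]
jL [581.4 -32.4  28. ]
jR [542.1 -77.7  28. ]
ins [ 598.5 -265.    40. ]
```

```bash
cat > p.py <<'E'
import sys,json
from h import *
from scipy.spatial.transform import Rotation as R
def tgt(psi):
    a=np.radians(psi); c,s=np.cos(a),np.sin(a); return np.array([[c,s,0],[s,-c,0],[0,0,-1.]])
def plan(wps):   # waypoints (x,y,z mm, psi deg, n rows) -> one repeated row each
    o=arm.observe(); p,r=np.array(o["position"])*100,np.array(o["ee_rot"])
    print("t %.2f"%o["time"],"pos",(p*10).round(1),"psi %.2f"%np.degrees(np.arctan2(r[1,0],r[0,0])),"tilt",r[:2,2].round(4),"w %.1f"%(94*o["width"]),"g",round(o["grip_force"],1),"F",np.round(o["ft_force"],1))
    for x,y,z,psi,n in wps:
        w=(R.from_matrix(r.T@tgt(psi)).as_rotvec()/n).round(3); D=R.from_rotvec(w).as_matrix()
        Rs=[r@np.linalg.matrix_power(D,k) for k in range(n)]
        d=np.linalg.solve(sum(Rs),np.array([x,y,z])/10-p).round(2)
        print(n,"x",[*d.tolist(),*w.tolist()])
        p=p+sum(Rs)@d; r=Rs[-1]@D
if __name__=="__main__": plan(json.loads(sys.argv[1]))
E
python3 p.py "[[462.7,-165.2,150,7.5,14],[462.7,-165.2,46,7.5,5]]"
```

```text
t 0.10 pos [ 245.7 -628.2  170. ] psi 21.36 tilt [-0.0005  0.001 ] w 94.2 g 0.0 F [ 0.3 -0.4  0.4]
14 x [2.36, -2.8, 0.15, -0.0, 0.0, 0.017]
5 x [0.0, 0.01, 2.07, -0.0, 0.0, 0.001]
```

Request:
arm_command(
  commands=[2.36,-2.8,0.15,0,0,0.017,0,2.36,-2.8,0.15,0,0,0.017,0,2.36,-2.8,0.15,0,0,0.017,0,2.36,-2.8,0.15,0,0,0.017,0,2.36,-2.8,0.15,0,0,0.017,0,2.36,-2.8,0.15,0,0,0.017,0,2.36,-2.8,0.15,0,0,0.017,0,2.36,-2.8,0.15,0,0,0.017,0,2.36,-2.8,0.15,0,0,0.017,0,2.36,-2.8,0.15,0,0,0.017,0,2.36,-2.8,0.15,0,0,0.017,0,2.36,-2.8,0.15,0,0,0.017,0],
  force=20,
)

```text
time: 1.1
position: [0.4254, -0.2265, 0.1526]
ee_rot: [[0.986, 0.167, -0.0], [0.167, -0.986, -0.0], [-0.0, 0.0, -1.0]]
ft_force: [0.4, -1.6, 0.1]
width: 1.0
grip_force: 0.0
```

Request:
arm_command(
  commands=[2.36,-2.8,0.15,0,0,0.017,0,2.36,-2.8,0.15,0,0,0.017,0,0,0,0,0,0,0,0,0,0,0,0,0,0,0],
)

```text
time: 1.43
position: [0.4634, -0.1635, 0.1493]
ee_rot: [[0.99, 0.138, -0.0], [0.138, -0.99, 0.001], [-0.0, -0.001, -1.0]]
ft_force: [-0.5, -0.3, -0.3]
width: 1.001
grip_force: 0.0
```

```bash
python3 p.py "[[462.7,-165.2,46,7.5,5]]"
```

```text
t 1.43 pos [ 463.4 -163.5  149.3] psi 7.94 tilt [-0.0005  0.0005] w 94.1 g 0.0 F [-0.5 -0.3 -0.3]
5 x [-0.02, 0.03, 2.07, -0.0, 0.0, 0.002]
```

Request:
arm_command(
  commands=[-0.02,0.03,2.07,0,0,0.002,0,-0.02,0.03,2.07,0,0,0.002,0,-0.02,0.03,2.07,0,0,0.002,0,-0.02,0.03,2.07,0,0,0.002,0,-0.02,0.03,2.07,0,0,0.002,0,0,0,0,0,0,0,200,0,0,0,0,0,0,200,0,0,0,0,0,0,200,0,0,0,0,0,0,200,0,0,0,0,0,0,200,0,0,0,0,0,0,200,0,0,0,0,0,0,200],
  force=20,
)

```text
time: 2.43
position: [0.4623, -0.1672, 0.0467]
ee_rot: [[0.992, 0.124, 0.001], [0.124, -0.992, -0.0], [0.001, 0.0, -1.0]]
ft_force: [-0.3, 0.7, 0.5]
width: 0.543
grip_force: 0.0
```

```bash
python3 p.py "[[462.7,-165.2,165,7.5,5],[524.1,354.4,165,15,16]]"
```

```text
t 2.43 pos [ 462.3 -167.2   46.7] psi 7.15 tilt [ 0.0009 -0.0003] w 51.0 g 0.0 F [-0.3  0.7  0.5]
5 x [0.01, -0.04, -2.37, 0.0, -0.0, -0.001]
16 x [0.99, -3.12, 0.0, 0.0, -0.0, -0.008]
```

Request:
arm_command(
  commands=[0,0,0,0,0,0,200,0,0,0,0,0,0,200,0,0,0,0,0,0,200,0,0,0,0,0,0,200,0,0,0,0,0,0,200],
)

```text
time: 2.85
position: [0.4622, -0.167, 0.0463]
ee_rot: [[0.992, 0.124, 0.0], [0.124, -0.992, 0.0], [0.0, 0.0, -1.0]]
ft_force: [-1.1, 1.1, 5.6]
width: 0.419
grip_force: 20.0
```

```bash
python3 p.py "[[462.7,-165.2,165,7.5,5],[524.1,354.4,165,15,16]]"
```

```text
t 2.85 pos [ 462.2 -167.    46.3] psi 7.15 tilt [0.0003 0.    ] w 39.4 g 20.0 F [-1.1  1.1  5.6]
5 x [0.02, -0.03, -2.37, 0.0, -0.0, -0.001]
16 x [0.99, -3.12, -0.0, 0.0, -0.0, -0.008]
```

Request:
arm_command(
  commands=[0.02,-0.03,-2.37,0,0,-0.001,200,0.02,-0.03,-2.37,0,0,-0.001,200,0.02,-0.03,-2.37,0,0,-0.001,200,0.02,-0.03,-2.37,0,0,-0.001,200,0.02,-0.03,-2.37,0,0,-0.001,200,0.99,-3.12,0,0,0,-0.008,200,0.99,-3.12,0,0,0,-0.008,200,0.99,-3.12,0,0,0,-0.008,200,0.99,-3.12,0,0,0,-0.008,200,0.99,-3.12,0,0,0,-0.008,200,0.99,-3.12,0,0,0,-0.008,200,0.99,-3.12,0,0,0,-0.008,200],
)

```text
time: 3.85
position: [0.4975, 0.0624, 0.1644]
ee_rot: [[0.983, 0.185, -0.0], [0.185, -0.983, -0.0], [-0.0, 0.0, -1.0]]
ft_force: [0.6, 0.1, -1.5]
width: 0.422
grip_force: 20.0
```

Request:
arm_command(
  commands=[0.99,-3.12,0,0,0,-0.008,200,0.99,-3.12,0,0,0,-0.008,200,0.99,-3.12,0,0,0,-0.008,200,0.99,-3.12,0,0,0,-0.008,200,0.99,-3.12,0,0,0,-0.008,200,0.99,-3.12,0,0,0,-0.008,200,0.99,-3.12,0,0,0,-0.008,200,0.99,-3.12,0,0,0,-0.008,200,0.99,-3.12,0,0,0,-0.008,200,0,0,0,0,0,0,200,0,0,0,0,0,0,200],
)

```text
time: 4.77
position: [0.5231, 0.3562, 0.1637]
ee_rot: [[0.966, 0.258, -0.002], [0.258, -0.966, 0.0], [-0.002, -0.001, -1.0]]
ft_force: [-0.3, -0.1, -1.2]
width: 0.421
grip_force: 20.0
```

```bash
python3 p.py "[[524.1,354.4,95,15,4],[524.1,354.4,58,15,4]]"
```

```text
t 4.77 pos [523.1 356.2 163.7] psi 14.94 tilt [-0.0016  0.0002] w 39.6 g 20.0 F [-0.3 -0.1 -1.2]
4 x [0.02, 0.05, 1.72, -0.0, 0.0, -0.0]
4 x [-0.0, 0.0, 0.92, -0.0, 0.0, -0.0]
```

Request:
arm_command(
  commands=[0.02,0.05,1.72,0,0,0,200,0.02,0.05,1.72,0,0,0,200,0.02,0.05,1.72,0,0,0,200,0.02,0.05,1.72,0,0,0,200,0,0,0,0,0,0,200,0,0,0,0,0,0,200],
)

```text
time: 5.27
position: [0.5253, 0.3513, 0.0954]
ee_rot: [[0.967, 0.254, -0.001], [0.254, -0.967, -0.001], [-0.002, 0.001, -1.0]]
ft_force: [-0.7, 0.4, -1.3]
width: 0.422
grip_force: 20.0
```

```bash
cat > held.py <<'E'
from h import *
import sys
im,d,i=snap("side"); P=cloud(i,d); cv2.imwrite("pics/%s.png"%sys.argv[1],cv2.resize(im[230:370,150:290,::-1],(600,600),interpolation=cv2.INTER_CUBIC))
hsv=cv2.cvtColor(im,cv2.COLOR_RGB2HSV); o=arm.observe(); c=np.array(o["position"])
m=(hsv[...,0]>5)&(hsv[...,0]<25)&(hsv[...,1]>80)&(np.hypot(P[...,0]-c[0],P[...,1]-c[1])<.05)&(P[...,2]>.042)
q=P[m]; a=np.radians(15); X=np.array([np.cos(a),np.sin(a)]);Y=np.array([-X[1],X[0]])
px,py=(q[:,:2]-c[:2])@X*1000,(q[:,:2]-c[:2])@Y*1000
print(len(q),"z",q[:,2].min(),q[:,2].max(),"x pct",np.percentile(px,[2,25,50,75,98]).round(1),"y pct",np.percentile(py,[2,25,50,75,98]).round(1))
E
python3 held.py held1; python3 p.py "[[524.1,354.4,58,15,4]]"
```

```text
841 z 0.05254244604376468 0.4251284267064713 x pct [-27.7 -15.   -5.8   6.8  17.4] y pct [-20.8  18.9  20.   20.7  22.2]
t 5.32 pos [525.7 352.   96.4] psi 14.72 tilt [-0.     -0.0002] w 39.6 g 20.0 F [ 0.1  0.  -0.4]
4 x [-0.02, -0.07, 0.96, 0.0, 0.0, -0.001]
```

View pics/held1.png

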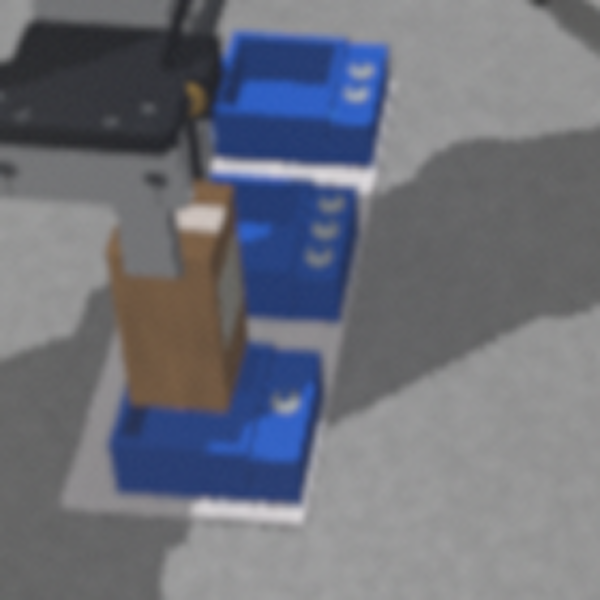

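The crop shows the carton held upright over the one-rivet cup at (180,400), just above the rim and a few mm towards the back. I'll lower it with that correction.

Request:
arm_command(
  commands=[-0.08,-0.21,0,0,0,-0.004,200,0,0,0,0,0,0,200,0,0,0.7,0,0,0,200,0,0,0.7,0,0,0,200,0,0,0.5,0,0,0,200,0,0,0,0,0,0,200],
)

```text
time: 5.82
position: [0.5235, 0.3538, 0.0753]
ee_rot: [[0.966, 0.259, -0.002], [0.259, -0.966, -0.001], [-0.002, 0.001, -1.0]]
ft_force: [-0.5, -0.1, -2.3]
width: 0.421
grip_force: 20.0
```

```bash
python3 held.py held2; python3 p.py "[[524.1,354.4,57,15,4]]"
```

```text
742 z 0.04204244190919637 0.42514458988276765 x pct [-26.8 -14.8  -5.8   7.   18. ] y pct [-20.6  19.2  20.3  21.   22.5]
t 5.87 pos [523.7 354.   75.9] psi 15.00 tilt [-0.0012 -0.0007] w 39.7 g 20.0 F [-0.1  0.3 -1.5]
4 x [0.01, -0.01, 0.47, 0.0, 0.0, -0.0]
```

Bottom is at 29 mm, inside the pocket with no contact. Lower and release.

Request:
arm_command(
  commands=[0.01,0,0.47,0,0,0,200,0.01,0,0.47,0,0,0,200,0.01,0,0.47,0,0,0,200,0.01,0,0.35,0,0,0,200,0,0,0,0,0,0,200],
)

```text
time: 6.28
position: [0.5241, 0.3542, 0.0582]
ee_rot: [[0.966, 0.259, -0.001], [0.259, -0.966, -0.001], [-0.001, 0.0, -1.0]]
ft_force: [-0.7, 0.2, -1.0]
width: 0.423
grip_force: 20.0
```

```bash
python3 p.py "[[524.1,354.4,57,15,1]]"
```

```text
t 6.28 pos [524.1 354.2  58.2] psi 15.00 tilt [-0.001  -0.0006] w 39.7 g 20.0 F [-0.7  0.2 -1. ]
1 x [0.0, -0.02, 0.12, 0.0, 0.001, -0.0]
```

Request:
arm_command(
  commands=[0,0,0.12,0,0,0,200,0,0,0,0,0,0,0,0,0,0,0,0,0,0,0,0,0,0,0,0,0,0,0,0,0,0,0,0,0,0,0,0,0,0,0,0,0,0,0,0,0,0,0,0,-2,0,0,0,0,0,0,-2.5,0,0,0,0,0,0,-3,0,0,0,0,0,0,-2,0,0,0,0],
)

```text
time: 7.2
position: [0.5249, 0.355, 0.1555]
ee_rot: [[0.966, 0.259, 0.001], [0.259, -0.966, 0.001], [0.002, -0.001, -1.0]]
ft_force: [0.4, -0.5, 0.6]
width: 1.001
grip_force: 0.0
```

```bash
python3 p.py "[[459.4,-346.2,150,14.5,20],[459.4,-346.2,36,14.5,5]]"; python3 - <<'E'
from m import *
im,d,i=snap("side"); P=cloud(i,d); print(top(P,(.524,.354),.04,.098)[1])
E
```

```text
t 7.20 pos [524.9 355.  155.5] psi 15.01 tilt [0.0013 0.0011] w 94.1 g 0.0 F [ 0.4 -0.5  0.6]
20 x [-1.22, 3.3, 0.02, -0.0, -0.0, 0.0]
5 x [-0.02, 0.01, 2.29, -0.0, -0.0, 0.002]
n524 z99.1 mean 522.9 359.3 rect 524.0 357.5 size 40.6 42.3 ang 14.3
```

Request:
arm_command(
  commands=[-1.22,3.3,0,0,0,0,0,-1.22,3.3,0,0,0,0,0,-1.22,3.3,0,0,0,0,0,-1.22,3.3,0,0,0,0,0,-1.22,3.3,0,0,0,0,0,-1.22,3.3,0,0,0,0,0,-1.22,3.3,0,0,0,0,0,-1.22,3.3,0,0,0,0,0,-1.22,3.3,0,0,0,0,0,-1.22,3.3,0,0,0,0,0,-1.22,3.3,0,0,0,0,0,-1.22,3.3,0,0,0,0,0],
)

```text
time: 8.25
position: [0.4851, -0.0676, 0.1531]
ee_rot: [[0.966, 0.259, 0.001], [0.259, -0.966, -0.0], [0.0, 0.0, -1.0]]
ft_force: [0.7, 0.1, -0.2]
width: 0.999
grip_force: 0.0
```

Request:
arm_command(
  commands=[-1.22,3.3,0,0,0,0,0,-1.22,3.3,0,0,0,0,0,-1.22,3.3,0,0,0,0,0,-1.22,3.3,0,0,0,0,0,-1.22,3.3,0,0,0,0,0,-1.22,3.3,0,0,0,0,0,-1.22,3.3,0,0,0,0,0,-1.22,3.3,0,0,0,0,0,0,0,0,0,0,0,0,0,0,0,0,0,0,0],
)

```text
time: 9.08
position: [0.4588, -0.348, 0.1525]
ee_rot: [[0.967, 0.256, -0.0], [0.256, -0.967, -0.0], [-0.0, -0.0, -1.0]]
ft_force: [-0.4, 0.8, -0.0]
width: 1.001
grip_force: 0.0
```

```bash
python3 p.py "[[459.4,-346.2,36,14.5,5]]"
```

```text
t 9.08 pos [ 458.8 -348.   152.5] psi 14.81 tilt [-0.0005 -0.    ] w 94.1 g 0.0 F [-0.4  0.8 -0. ]
5 x [0.02, -0.03, 2.33, -0.0, 0.0, 0.001]
```

Request:
arm_command(
  commands=[0.02,-0.03,2.33,0,0,0.001,0,0.02,-0.03,2.33,0,0,0.001,0,0.02,-0.03,2.33,0,0,0.001,0,0.02,-0.03,2.33,0,0,0.001,0,0.02,-0.03,2.33,0,0,0.001,0,0,0,0,0,0,0,200,0,0,0,0,0,0,200,0,0,0,0,0,0,200,0,0,0,0,0,0,200,0,0,0,0,0,0,200,0,0,0,0,0,0,200,0,0,0,0,0,0,200],
)

```text
time: 10.08
position: [0.4605, -0.3447, 0.0372]
ee_rot: [[0.967, 0.254, 0.001], [0.254, -0.967, -0.001], [0.001, 0.001, -1.0]]
ft_force: [-0.0, -0.2, -0.2]
width: 0.537
grip_force: 0.0
```

Request:
arm_command(
  commands=[0,0,0,0,0,0,200,0,0,0,0,0,0,200,0,0,0,0,0,0,200,0,0,0,0,0,0,200,0,0,0,0,0,0,200],
)

```text
time: 10.5
position: [0.4602, -0.3444, 0.0365]
ee_rot: [[0.967, 0.254, -0.0], [0.254, -0.967, 0.0], [-0.0, -0.0, -1.0]]
ft_force: [-0.2, -1.0, 0.0]
width: 0.224
grip_force: 0.0
```

```bash
python3 p.py "[[459.4,-346.2,155,14.5,5],[573.2,171.2,155,15,16],[573.2,171.2,85,15,4]]"
```

```text
t 10.50 pos [ 460.2 -344.4   36.5] psi 14.71 tilt [-0.      0.0001] w 21.0 g 0.0 F [-0.2 -1.   0. ]
5 x [-0.02, 0.03, -2.37, -0.0, 0.0, 0.001]
16 x [1.52, -2.94, -0.0, -0.0, 0.0, -0.001]
4 x [-0.02, -0.01, 1.75, -0.0, 0.0, 0.001]
```

The gripper closed to 21 mm on nothing, so I need to look.

```bash
python3 - <<'E'
from m import *
for n in("side","top"):
    im,d,i=snap(n); np.savez(n+"1.npz",im=im,d=d)
    if n=="side": cv2.imwrite("pics/side1.png",cv2.resize(im[80:220,230:420,::-1],(760,560),interpolation=cv2.INTER_CUBIC))
E
```

```text
(no output)
```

View pics/side1.png

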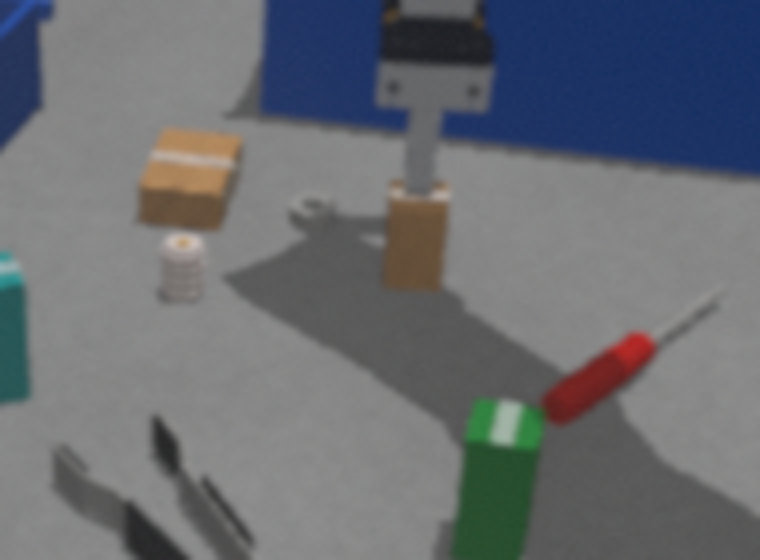

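```bash
python3 - <<'E'
from m import *
for n in("side","top"):
    z=np.load(n+"1.npz"); im,d=z["im"],z["d"]; P=blobs(n,im,d); h=cv2.cvtColor(im,cv2.COLOR_RGB2HSV)
    br=(h[...,0]>5)&(h[...,0]<25)&(h[...,1]>80)&(np.hypot(P[...,0]-.46,P[...,1]+.345)<.09)&(P[...,2]<.1)
    q=P[br]*1000; print(n,len(q),"min",np.percentile(q,2,axis=0).round(1),"med",np.median(q,0).round(1),"max",np.percentile(q,98,axis=0).round(1))
    k=(np.hypot(P[...,0]-.46,P[...,1]+.345)<.07)&(P[...,2]>.02)&(P[...,2]<.12)&~br
    q=P[k]*1000
    for a in range(20,120,10):
        s=q[(q[:,2]>=a)&(q[:,2]<a+10)]
        if len(s): print(" other z",a,len(s),"x",np.percentile(s[:,0],[5,95]).round(),"y",np.percentile(s[:,1],[5,95]).round())
print(arm.observe()["width"],arm.observe()["position"])
E
```

```text
side 282 min [ 437.9 -333.6    5.6] med [ 454.9 -327.    37.7] max [ 471.7 -319.6   66.1]
 other z 20 5 x [435. 473.] y [-333. -322.]
 other z 30 13 x [437. 482.] y [-353. -322.]
 other z 40 2 x [435. 435.] y [-333. -331.]
 other z 50 4 x [435. 483.] y [-361. -324.]
 other z 60 59 x [438. 479.] y [-363. -331.]
 other z 70 7 x [449. 462.] y [-328. -324.]
 other z 80 21 x [448. 463.] y [-328. -318.]
 other z 90 29 x [447. 472.] y [-352. -317.]
 other z 100 28 x [447. 465.] y [-325. -317.]
 other z 110 26 x [447. 463.] y [-325. -316.]Traceback (most recent call last):
  File "<stdin>", line 5, in <module>
    return _quantile_unchecked(
        a, q, axis, out, overwrite_input, method, keepdims, weights)
    return _ureduce(a,
                    func=_quantile_ureduce_func,
    ...<5 lines>...
                    overwrite_input=overwrite_input,
                    method=method)
    r = func(a, **kwargs)
    result = _quantile(arr,
                       quantiles=q,
    ...<2 lines>...
                       out=out,
                       weights=wgt)
    slices_having_nans = np.isnan(arr[-1, ...])
                                  ~~~^^^^^^^^^
IndexError: index -1 is out of bounds for axis 0 with size 0
```

The carton hasn't moved: its +y face is at y=-327. The visible fingertips end near z≈66 although the TCP reading says 36.5, so the real tips seem to be ~28 mm above the reported TCP. I'll raise, open and measure this.

Request:
arm_command(
  commands=[0,0,-2.5,0,0,0,0,0,0,-2.5,0,0,0,0,0,0,-2.5,0,0,0,0,0,0,-2.5,0,0,0,0,0,0,0,0,0,0,0,0,0,0,0,0,0,0,0,0,0,0,0,0,0,0,0,0,0,0,0,0,0,0,0,0,0,0,0],
)

```text
time: 11.35
position: [0.4596, -0.3441, 0.1354]
ee_rot: [[0.967, 0.254, -0.001], [0.254, -0.967, 0.001], [-0.001, -0.001, -1.0]]
ft_force: [0.2, -0.7, -0.3]
width: 0.819
grip_force: 0.0
```

```bash
python3 - <<'E'
from m import *
o=arm.observe(); c=np.array(o["position"]); print(c,o["width"],getattr(arm,"grip_point_offset",None),[a for a in dir(arm) if a[0]!="_"])
r=np.array(o["ee_rot"])
for n in("side","top"):
    im,d,i=snap(n); P=blobs(n,im,d)
    L=(P-c)@r*1000   # tool frame mm
    k=(abs(L[...,0])<25)&(abs(L[...,1])<75)&(L[...,2]>-80)&(L[...,2]<60)&(P[...,2]>.075)
    q=L[k]
    for a in range(-80,60,8):
        s=q[(q[:,2]>=a)&(q[:,2]<a+8)]
        if len(s)>2: print(n," toolz",a,len(s),"x",np.percentile(s[:,0],[5,95]).round(),"y",np.percentile(s[:,1],[5,50,95]).round())
    if n=="side": cv2.imwrite("pics/side2.png",cv2.resize(im[60:200,270:410,::-1],(600,600),interpolation=cv2.INTER_CUBIC))
E
```

```text
[ 0.45964493 -0.34410962  0.13540855] 0.8190636097352693 0.0188 ['IKError', 'grip_point_offset', 'hand_in', 'observe']
side  toolz -80 31 x [-7. 10.] y [-54. -50.  42.]
side  toolz -72 27 x [-8.  9.] y [-54. -52.  37.]
side  toolz -64 27 x [-6.  9.] y [-55. -52.  37.]
side  toolz -56 28 x [-7. 10.] y [-54. -52.  39.]
side  toolz -48 21 x [-7. 10.] y [-53. -50.  41.]
side  toolz -40 8 x [-7.  9.] y [-45. -42.  40.]
```

View pics/side2.png

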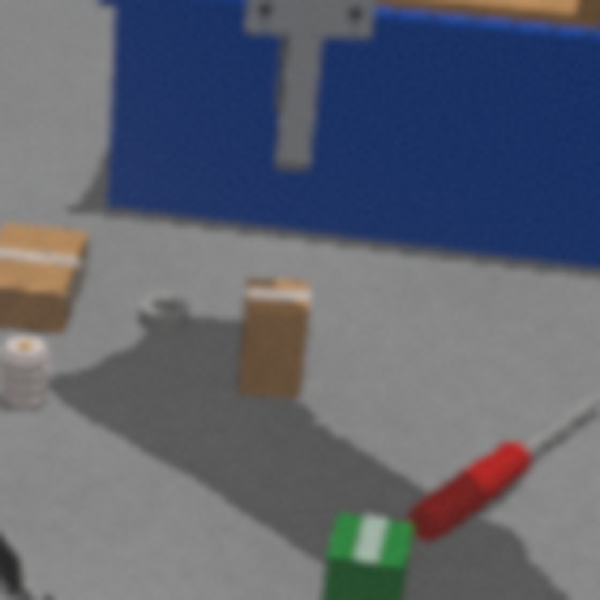

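The side2 crop shows the finger ending at (293,168), about 37 mm above the reported TCP, and the carton undisturbed at (275,335). So real tips = reading + ~37 mm, and I'll use that from now on.

```bash
python3 p.py "[[459.4,-346.5,70,14.5,3],[459.4,-346.5,0,14.5,4],[459.4,-346.5,110,14.5,4],[573.2,171.2,110,15,16]]"
```

```text
t 11.45 pos [ 459.9 -344.2  135.7] psi 14.71 tilt [-0.001   0.0007] w 85.2 g 0.0 F [ 0.1 -1.7  0.7]
3 x [-0.03, 0.07, 2.19, -0.0, 0.0, 0.001]
4 x [-0.0, 0.0, 1.75, -0.0, 0.0, 0.0]
4 x [-0.0, 0.0, -2.75, -0.0, 0.0, 0.0]
16 x [1.5, -2.95, 0.0, -0.0, 0.0, -0.0]
```

Request:
arm_command(
  commands=[-0.03,0.07,2.19,0,0,0.001,0,-0.03,0.07,2.19,0,0,0.001,0,-0.03,0.07,2.19,0,0,0.001,0,0,0,1.75,0,0,0,0,0,0,1.75,0,0,0,0,0,0,1.75,0,0,0,0,0,0,1.75,0,0,0,0,0,0,0,0,0,0,200,0,0,0,0,0,0,200,0,0,0,0,0,0,200,0,0,0,0,0,0,200,0,0,0,0,0,0,200],
)

```text
time: 12.45
position: [0.4604, -0.3471, 0.0018]
ee_rot: [[0.968, 0.251, 0.001], [0.251, -0.968, -0.001], [0.001, 0.001, -1.0]]
ft_force: [0.3, 0.1, 0.2]
width: 0.682
grip_force: 0.0
```

Request:
arm_command(
  commands=[0,0,0,0,0,0,200,0,0,0,0,0,0,200,0,0,0,0,0,0,200,0,0,0,0,0,0,200,0,0,0,0,0,0,200,0,0,0,0,0,0,200],
)

```text
time: 12.95
position: [0.46, -0.3468, 0.001]
ee_rot: [[0.968, 0.251, 0.0], [0.251, -0.968, -0.0], [0.0, 0.0, -1.0]]
ft_force: [-1.1, 0.8, 4.2]
width: 0.426
grip_force: 20.0
```

```bash
python3 p.py "[[459.4,-346.5,110,14.5,4],[573.2,171.2,110,15,16],[573.2,171.2,45,15,3]]"
```

```text
t 12.95 pos [ 460.  -346.8    1. ] psi 14.54 tilt [ 0.0002 -0.0001] w 40.0 g 20.0 F [-1.1  0.8  4.2]
4 x [-0.01, -0.01, -2.73, 0.0, -0.0, 0.0]
16 x [1.52, -2.94, 0.0, 0.0, -0.0, -0.001]
3 x [0.01, -0.01, 2.17, 0.0, -0.0, 0.003]
```

Request:
arm_command(
  commands=[0,0,-2.73,0,0,0,200,0,0,-2.73,0,0,0,200,0,0,-2.73,0,0,0,200,0,0,-2.73,0,0,0,200,1.52,-2.94,0,0,0,-0.001,200,1.52,-2.94,0,0,0,-0.001,200,1.52,-2.94,0,0,0,-0.001,200,1.52,-2.94,0,0,0,-0.001,200,1.52,-2.94,0,0,0,-0.001,200,1.52,-2.94,0,0,0,-0.001,200,1.52,-2.94,0,0,0,-0.001,200,1.52,-2.94,0,0,0,-0.001,200],
)

```text
time: 13.95
position: [0.5176, -0.0867, 0.11]
ee_rot: [[0.966, 0.259, -0.0], [0.259, -0.966, -0.0], [-0.0, 0.0, -1.0]]
ft_force: [0.7, -0.3, -0.6]
width: 0.426
grip_force: 20.0
```

Request:
arm_command(
  commands=[1.52,-2.94,0,0,0,-0.001,200,1.52,-2.94,0,0,0,-0.001,200,1.52,-2.94,0,0,0,-0.001,200,1.52,-2.94,0,0,0,-0.001,200,1.52,-2.94,0,0,0,-0.001,200,1.52,-2.94,0,0,0,-0.001,200,1.52,-2.94,0,0,0,-0.001,200,1.52,-2.94,0,0,0,-0.001,200,0,0,0,0,0,0,200,0,0,0,0,0,0,200],
)

```text
time: 14.78
position: [0.5729, 0.1728, 0.1095]
ee_rot: [[0.963, 0.27, -0.001], [0.27, -0.963, 0.001], [-0.001, -0.001, -1.0]]
ft_force: [-0.5, -0.5, -0.6]
width: 0.421
grip_force: 20.0
```

```bash
python3 p.py "[[573.2,171.2,50,15,3]]"; sed -i 's/P\[...,2\]>.042/P[...,2]>.045/' held.py
```

```text
t 14.78 pos [572.9 172.8 109.5] psi 15.65 tilt [-0.0007  0.0006] w 39.6 g 20.0 F [-0.5 -0.5 -0.6]
3 x [-0.0, 0.06, 1.98, -0.0, 0.0, 0.004]
```

Request:
arm_command(
  commands=[0,0.04,1.98,0,0,0.004,200,0,0.04,1.98,0,0,0.004,200,0,0.04,1.98,0,0,0.004,200,0,0,0,0,0,0,200,0,0,0,0,0,0,200],
)

```text
time: 15.2
position: [0.573, 0.1682, 0.0501]
ee_rot: [[0.967, 0.254, -0.002], [0.254, -0.967, -0.001], [-0.002, 0.0, -1.0]]
ft_force: [0.4, 0.6, -0.1]
width: 0.424
grip_force: 20.0
```

```bash
python3 held.py held3; python3 p.py "[[573.2,171.2,50,15,1],[573.2,171.2,30,15,3],[573.2,171.2,12,15,4]]"
```

```text
347 z 0.05232450337950345 0.36923474148271285 x pct [-29.6 -17.9 -11.6   3.1  15.9] y pct [-20.7  18.3  19.8  20.8  22.5]
t 15.25 pos [573.8 168.7  51.2] psi 14.72 tilt [-0.0001 -0.0002] w 39.7 g 20.0 F [-0.6 -0.  -1.3]
1 x [0.0, -0.26, 0.12, 0.0, 0.0, -0.005]
3 x [0.0, 0.0, 0.67, 0.0, 0.0, 0.0]
4 x [0.0, 0.0, 0.45, 0.0, 0.0, 0.0]
```

Request:
arm_command(
  commands=[0.08,-0.24,0.12,0,0,-0.005,200,0,0,0,0,0,0,200,0,0,0.67,0,0,0,200,0,0,0.67,0,0,0,200,0,0,0.67,0,0,0,200,0,0,0,0,0,0,200],
)

```text
time: 15.75
position: [0.5729, 0.1715, 0.0277]
ee_rot: [[0.966, 0.26, -0.002], [0.26, -0.966, -0.001], [-0.002, 0.0, -1.0]]
ft_force: [-0.9, -0.3, -0.7]
width: 0.421
grip_force: 20.0
```

```bash
python3 p.py "[[573.9,171.4,12,15,4]]"
```

```text
t 15.75 pos [572.9 171.5  27.7] psi 15.06 tilt [-0.002  -0.0006] w 39.6 g 20.0 F [-0.9 -0.3 -0.7]
4 x [0.02, 0.01, 0.39, 0.0, 0.001, 0.0]
```

Request:
arm_command(
  commands=[0.02,0,0.41,0,0,0,200,0.02,0,0.41,0,0,0,200,0.02,0,0.41,0,0,0,200,0.02,0,0.4,0,0,0,200,0,0,0,0,0,0,0,0,0,0,0,0,0,0,0,0,0,0,0,0,0,0,0,0,0,0,0,0,0,0,0,0,0,0,0,0,0,0,0,0,0,0,0,0,-2.5,0,0,0,0,0,0,-3,0,0,0,0],
)

```text
time: 16.75
position: [0.5729, 0.1716, 0.0669]
ee_rot: [[0.966, 0.26, -0.004], [0.26, -0.966, -0.001], [-0.004, -0.0, -1.0]]
ft_force: [0.3, -1.2, 0.2]
width: 0.955
grip_force: 0.0
```

Request:
arm_command(
  commands=[0,0,-3,0,0,0,0,-1,2,-1,0,0,0,0,-2,3,0,0,0,0,0,-2,3,0,0,0,0,0,-2,3,0,0,0,0,0,-0.5,2,0,0,0,0,0,0,0,0,0,0,0,0],
)

```text
time: 17.33
position: [0.5355, 0.0219, 0.1083]
ee_rot: [[0.967, 0.254, 0.0], [0.254, -0.967, -0.002], [-0.0, 0.002, -1.0]]
ft_force: [0.1, -0.2, 0.1]
width: 1.0
grip_force: 0.0
```

```bash
python3 - <<'E'
from m import *
for n in("top","side"):
    im,d,i=snap(n); P=blobs(n,im,d); np.savez(n+"2.npz",im=im,d=d)
    for nm,c,z,r in (("tall",(.524,.354),.098,.04),("short",(.573,.171),.074,.04)):
        try: print(n,nm,top(P,c,r,z)[1])
        except Exception as e: print(n,nm,e)
E
python3 p.py "[]"
```

```text
top tall n364 z97.5 mean 524.1 355.9 rect 524.4 356.3 size 41.0 41.5 ang 14.4
top short n332 z73.4 mean 573.3 171.6 rect 573.4 171.9 size 40.5 40.1 ang 15.8
side tall n521 z98.9 mean 523.0 359.2 rect 524.2 356.6 size 40.9 41.9 ang 14.1
side short n322 z74.9 mean 571.6 175.7 rect 573.1 172.3 size 39.8 44.6 ang 13.7
t 17.43 pos [536.1  26.5 108.3] psi 14.95 tilt [0.0007 0.0001] w 94.1 g 0.0 F [ 0.2  0.2 -0. ]
```

Both cartons are seated (tops at 98 and 74 mm, centred). Now the tongs: origin ≈ (495.6, 5.2) mm, axis ≈ -41°. I'll grip at ψ=139° to keep joint 7 central.

```bash
python3 p.py "[[495.6,5.2,80,139,19],[495.6,5.2,-30,139,6]]"; python3 -c "
from plant import arm;print(arm.observe()['q'].round(2))"
```

```text
t 17.43 pos [536.1  26.5 108.3] psi 14.95 tilt [0.0007 0.0001] w 94.1 g 0.0 F [ 0.2  0.2 -0. ]
19 x [-0.21, -0.21, 0.15, 0.0, -0.0, -0.114]
6 x [0.01, 0.01, 1.83, 0.0, 0.0, 0.0]
[ 0.12  0.29 -0.34  1.96  0.12  0.91 -1.59]
```

Request:
arm_command(
  commands=[-0.21,-0.21,0.15,0,0,-0.114,0,-0.21,-0.21,0.15,0,0,-0.114,0,-0.21,-0.21,0.15,0,0,-0.114,0,-0.21,-0.21,0.15,0,0,-0.114,0,-0.21,-0.21,0.15,0,0,-0.114,0,-0.21,-0.21,0.15,0,0,-0.114,0,-0.21,-0.21,0.15,0,0,-0.114,0,-0.21,-0.21,0.15,0,0,-0.114,0,-0.21,-0.21,0.15,0,0,-0.114,0,-0.21,-0.21,0.15,0,0,-0.114,0,-0.21,-0.21,0.15,0,0,-0.114,0,-0.21,-0.21,0.15,0,0,-0.114,0],
)

```text
time: 18.43
position: [0.5033, 0.0254, 0.09]
ee_rot: [[-0.068, 0.998, 0.0], [0.998, 0.068, 0.001], [0.001, 0.0, -1.0]]
ft_force: [-0.2, -0.7, -0.0]
width: 0.999
grip_force: 0.0
```

Request:
arm_command(
  commands=[-0.21,-0.21,0.15,0,0,-0.114,0,-0.21,-0.21,0.15,0,0,-0.114,0,-0.21,-0.21,0.15,0,0,-0.114,0,-0.21,-0.21,0.15,0,0,-0.114,0,-0.21,-0.21,0.15,0,0,-0.114,0,-0.21,-0.21,0.15,0,0,-0.114,0,-0.21,-0.21,0.15,0,0,-0.114,0,0,0,0,0,0,0,0,0,0,0,0,0,0,0],
)

```text
time: 19.18
position: [0.4957, 0.006, 0.0795]
ee_rot: [[-0.755, 0.656, -0.0], [0.656, 0.755, 0.001], [0.001, 0.001, -1.0]]
ft_force: [-0.2, 0.5, 0.5]
width: 1.0
grip_force: 0.0
```

```bash
python3 p.py "[[495.6,5.2,20,139,3],[495.6,5.2,-20,139,3],[495.6,5.2,-30,139,2]]"; python3 - <<'E'
from m import *
o=arm.observe(); c=np.array(o["position"]); r=np.array(o["ee_rot"])
im,d,i=snap("side"); P=blobs("side",im,d); L=(P-c)@r*1000
k=(abs(L[...,0])<25)&(abs(L[...,1])<75)&(L[...,2]>-80)&(P[...,2]>.045)
q=L[k]
for a in range(-64,20,4):
    s=q[(q[:,2]>=a)&(q[:,2]<a+4)]
    if len(s)>2: print(a,len(s),"x",np.percentile(s[:,0],[5,95]).round(),"y",np.percentile(s[:,1],[5,50,95]).round())
E
```

```text
t 19.18 pos [495.7   6.   79.5] psi 139.01 tilt [-0.      0.0008] w 94.0 g 0.0 F [-0.2  0.5  0.5]
3 x [-0.01, -0.02, 1.98, 0.0, -0.0, 0.0]
3 x [-0.01, -0.0, 1.34, 0.0, -0.0, 0.0]
2 x [0.01, -0.01, 0.5, 0.0, -0.0, 0.0]
-64 24 x [-5. 11.] y [-55. -46.  60.]
-60 29 x [-4. 11.] y [-57.  48.  60.]
-56 29 x [-4. 12.] y [-55. -44.  60.]
-52 23 x [-5. 11.] y [-52.  51.  60.]
-48 27 x [-6. 11.] y [-55. -45.  60.]
-44 21 x [-4. 12.] y [-51. -46.  54.]
-40 9 x [-9. 12.] y [-50. -47.  11.]
```

Request:
arm_command(
  commands=[0,-0.02,1.98,0,0,0,0,0,-0.02,1.98,0,0,0,0,0,-0.02,1.98,0,0,0,0,0,0,1.34,0,0,0,0,0,0,1.34,0,0,0,0,0,0,1.34,0,0,0,0,0,0,0.5,0,0,0,0,0,0,0.5,0,0,0,0,0,0,0,0,0,0,0],
  force=25,
)

```text
time: 19.98
position: [0.495, 0.0046, -0.0306]
ee_rot: [[-0.756, 0.654, -0.001], [0.654, 0.756, 0.0], [0.001, -0.0, -1.0]]
ft_force: [0.1, -0.2, -0.1]
width: 0.999
grip_force: 0.0
```

Request:
arm_command(
  commands=[0,0,0,0,0,0,132,0,0,0,0,0,0,132,0,0,0,0,0,0,132,0,0,0,0,0,0,132,0,0,0,0,0,0,132,0,0,0,0,0,0,132,0,0,0,0,0,0,132,0,0,0,0,0,0,132,0,0,0,0,0,0,132,0,0,0,0,0,0,132,0,0,0,0,0,0,132],
)

```text
time: 20.9
position: [0.4953, 0.0045, -0.03]
ee_rot: [[-0.757, 0.654, 0.0], [0.654, 0.757, 0.0], [-0.0, 0.0, -1.0]]
ft_force: [-0.1, -1.2, 3.3]
width: 0.483
grip_force: 6.4
```

```bash
python3 p.py "[[495.6,5.2,50,139,5]]"
```

```text
t 20.90 pos [495.3   4.5 -30. ] psi 139.16 tilt [0.0002 0.    ] w 45.4 g 6.4 F [-0.1 -1.2  3.3]
5 x [0.0, 0.02, -1.6, 0.0, 0.0, 0.001]
```

Request:
arm_command(
  commands=[0,0,-1.6,0,0,0.001,135,0,0,-1.6,0,0,0.001,135,0,0,-1.6,0,0,0,135,0,0,-1.6,0,0,0,135,0,0,-1.6,0,0,0,135,0,0,0,0,0,0,135],
)

```text
time: 21.4
position: [0.4965, 0.0046, 0.0522]
ee_rot: [[-0.755, 0.656, 0.003], [0.656, 0.755, -0.0], [-0.002, 0.002, -1.0]]
ft_force: [0.4, 0.8, -0.0]
width: 0.47
grip_force: 5.7
```

```bash
python3 p.py "[[531.6,-206,50,139,9]]"
```

```text
t 21.40 pos [496.5   4.6  52.2] psi 139.04 tilt [ 0.003  -0.0003] w 44.2 g 5.7 F [ 0.4  0.8 -0. ]
9 x [-1.83, -1.51, 0.03, 0.0, 0.0, 0.0]
```

Request:
arm_command(
  commands=[-1.83,-1.51,0,0,0,0,135,-1.83,-1.51,0,0,0,0,135,-1.83,-1.51,0,0,0,0,135,-1.83,-1.51,0,0,0,0,135,-1.83,-1.51,0,0,0,0,135,-1.83,-1.51,0,0,0,0,135,-1.83,-1.51,0,0,0,0,135,-1.83,-1.51,0,0,0,0,135,-1.83,-1.51,0,0,0,0,135,0,0,0,0,0,0,135,0,0,0,0,0,0,135,0,0,0,0,0,0,135],
)

```text
time: 22.4
position: [0.53, -0.2053, 0.0491]
ee_rot: [[-0.755, 0.655, -0.001], [0.655, 0.755, 0.001], [0.001, 0.0, -1.0]]
ft_force: [0.3, 0.5, -1.8]
width: 0.47
grip_force: 5.7
```

```bash
cat > jaw.py <<'E'
from m import *
import sys
o=arm.observe(); c=np.array(o["position"]); r=np.array(o["ee_rot"])
u=-r[:,0].copy(); v=np.cross([0,0,1],u)
for n in("top","side"):
    im,d,i=snap(n); P=blobs(n,im,d); L=np.stack([(P-c)@u,(P-c)@v,P[...,2]],-1)*1000
    k=(L[...,0]>66)&(L[...,0]<125)&(abs(L[...,1])<45)&(L[...,2]>c[2]*1000+25)&(L[...,2]<c[2]*1000+75)
    for s in(1,-1):
        q=L[k&(L[...,1]*s>4)]
        if len(q): print(n,s,len(q),"along",np.percentile(q[:,0],[3,97]).round(1),"across",np.percentile(q[:,1],[5,50,95]).round(1),"z",np.percentile(q[:,2],[3,97]).round(1))
    k=(L[...,0]>-70)&(L[...,0]<-25)&(abs(L[...,1])<30)&(L[...,2]>c[2]*1000+15)&(L[...,2]<c[2]*1000+90)
    q=L[k]
    if len(q): print(n,"rear",len(q),"z",np.percentile(q[:,2],[3,97]).round(1),"across",np.percentile(q[:,1],[3,97]).round(1))
    w=(np.hypot(P[...,0]-.6,P[...,1]+.265)<.03)&(abs(P[...,2]-.04)<.005)
    print(n,"ins",w.sum(),(P[w].mean(0)*1000).round(1) if w.any() else "", "in tool", ((P[w].mean(0)-c)@np.c_[u,v]*1000).round(1) if w.any() else "")
    y0,x0=(60,290) if n=="side" else (110,320)
    cv2.imwrite("pics/%s_%s.png"%(sys.argv[1],n),cv2.resize(im[y0:y0+140,x0-20:x0+120,::-1],(600,600),interpolation=cv2.INTER_CUBIC))
E
python3 jaw.py j1; python3 p.py "[]"
```

```text
top rear 106 z [ 82.5 113.2] across [-17.6  20.5]
top ins 0  in tool 
side 1 89 along [ 67.1 104.1] across [27.2 31.1 33.3] z [ 83.8 110.2]
side -1 12 along [68.8 76.9] across [-28.5 -27.3 -25.7] z [ 86.4 109.5]
side rear 221 z [ 83.8 112.7] across [-15.6  22.2]
side ins 57 [ 599.3 -262.3   39.7] in tool [89.7  2.4]
t 22.50 pos [ 530.3 -204.9   49.6] psi 139.12 tilt [-0.0004  0.0005] w 44.4 g 5.7 F [ 0.8 -0.2 -0.6]
```

View pics/j1_side.png

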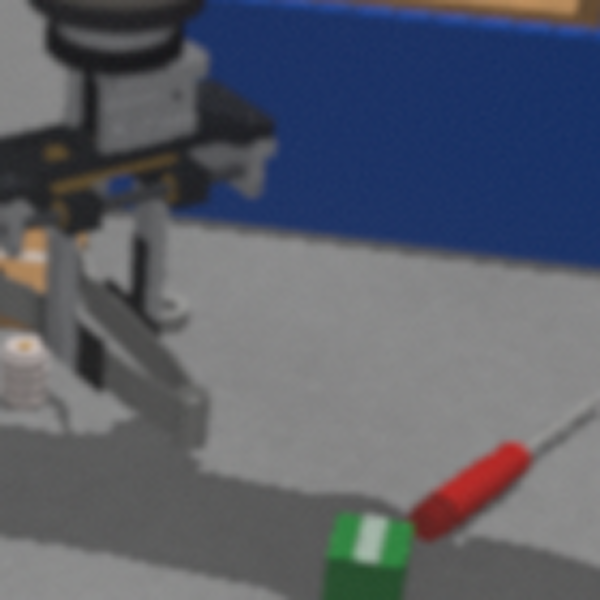

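The crop shows the tongs held level by both sleeves (80,330). The insulator, at (25,375), sits between the jaws in plan: about 92 mm ahead and 0 across. Descending.

Request:
arm_command(
  commands=[-0.2,0,0.5,0,0,0,135,0,0,1.4,0,0,0,135,0,0,1.4,0,0,0,135,0,0,0,0,0,0,135,0,0,0,0,0,0,135],
)

```text
time: 22.92
position: [0.531, -0.2068, 0.0154]
ee_rot: [[-0.756, 0.655, -0.002], [0.655, 0.756, 0.001], [0.003, -0.001, -1.0]]
ft_force: [0.1, 0.5, -1.2]
width: 0.476
grip_force: 5.7
```

```bash
python3 jaw.py j2; python3 p.py "[[531.6,-205.8,-25,139,4]]"
```

```text
top rear 102 z [50.5 80.6] across [-18.3  19.5]
top ins 0  in tool 
side 1 87 along [ 66.6 103.3] across [25.3 31.  33. ] z [52.5 77. ]
side -1 10 along [66.4 74.9] across [-28.6 -26.1 -24.3] z [52. 77.]
side rear 206 z [51.7 78.6] across [-14.3  21.8]
side ins 0  in tool 
t 23.02 pos [ 532.  -207.2   16.8] psi 139.06 tilt [-0.0003  0.0004] w 44.4 g 5.6 F [-0.5 -0.4 -0.2]
4 x [0.03, 0.02, 1.04, 0.0, -0.0, 0.0]
```

View pics/j2_top.png

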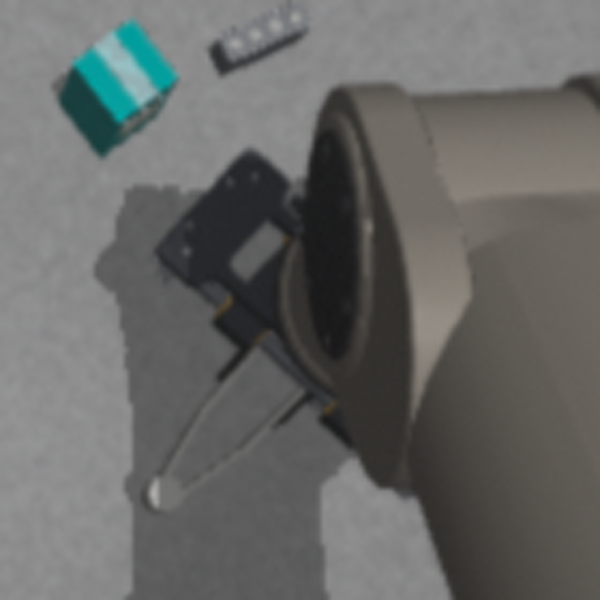

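The top view is occluded at the jaws by the wrist, and the teal carton at (115,90) is clear. The numbers put the insulator within 1 mm of the jaw centre, so I continue down and check the force.

Request:
arm_command(
  commands=[0,0,0.8,0,0,0,135,0,0,0.8,0,0,0,135,0,0,0.9,0,0,0,135,0,0,0.9,0,0,0,135,0,0,0.8,0,0,0,135,0,0,0,0,0,0,135,0,0,0,0,0,0,135],
)

```text
time: 23.6
position: [0.5316, -0.2072, -0.0258]
ee_rot: [[-0.755, 0.655, -0.001], [0.655, 0.755, 0.001], [0.001, -0.0, -1.0]]
ft_force: [-0.4, 0.4, -0.7]
width: 0.47
grip_force: 5.7
```

```bash
python3 jaw.py j3; python3 p.py "[]"
```

```text
top rear 488 z [-4.5 34.5] across [-27.9  28. ]
top ins 0  in tool 
side 1 190 along [ 67.5 119.9] across [ 7.5 30.9 41.7] z [-0.2 36. ]
side -1 24 along [71.5 85.8] across [-30.4 -27.2  -4.5] z [ 1.2 40.6]
side rear 290 z [-1.  37.2] across [-15.3  28.4]
side ins 22 [ 595.1 -258.    39. ] in tool [81.2  3.2]
t 23.70 pos [ 532.2 -207.4  -24.9] psi 139.05 tilt [0.0003 0.0001] w 44.3 g 5.6 F [ 0.2 -0.2 -1. ]
```

View pics/j3_side.png

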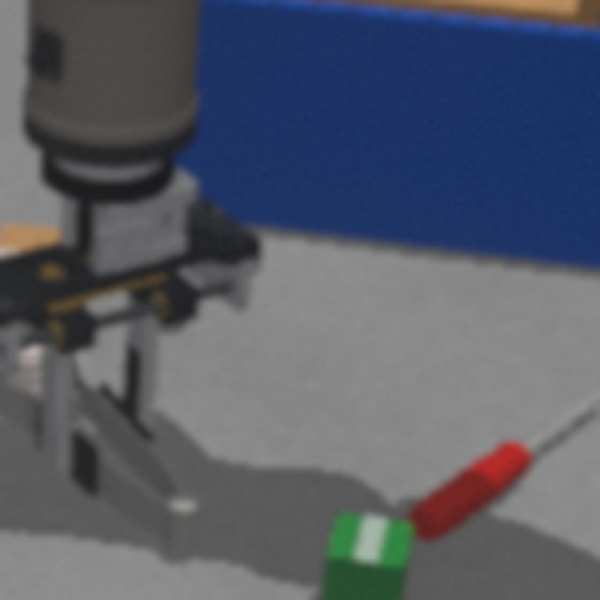

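The insulator is upright between the jaws at (20,365), partly hidden by the near arm. Closing at 25 N.

Request:
arm_command(
  commands=[0,0,0,0,0,0,150,0,0,0,0,0,0,160,0,0,0,0,0,0,170,0,0,0,0,0,0,200,0,0,0,0,0,0,200,0,0,0,0,0,0,200,0,0,0,0,0,0,200,0,0,0,0,0,0,200],
  force=25,
)

```text
time: 24.37
position: [0.5322, -0.2076, -0.025]
ee_rot: [[-0.755, 0.656, 0.0], [0.656, 0.755, -0.0], [-0.0, 0.0, -1.0]]
ft_force: [-0.3, -0.3, 1.1]
width: 0.362
grip_force: 25.0
```

```bash
python3 p.py "[[531.6,-206.5,10,139,4]]"
```

```text
t 24.37 pos [ 532.2 -207.6  -25. ] psi 139.04 tilt [ 0.0003 -0.0001] w 34.0 g 25.0 F [-0.3 -0.3  1.1]
4 x [0.03, 0.01, -0.87, 0.0, 0.0, 0.0]
```

Request:
arm_command(
  commands=[0,0,-0.5,0,0,0,200,0,0,-0.8,0,0,0,200,0,0,-1.5,0,0,0,200,0,0,-2,0,0,0,200,0,0,-2,0,0,0,200,0,0,-2,0,0,0,200,0,0,-2,0,0,0,200,0,0,-1.5,0,0,0,200,0,0,-0.7,0,0,0,200,0,0,0,0,0,0,200],
)

```text
time: 25.2
position: [0.5327, -0.2077, 0.1067]
ee_rot: [[-0.755, 0.656, 0.002], [0.656, 0.755, -0.001], [-0.002, 0.001, -1.0]]
ft_force: [-0.5, 0.1, -1.1]
width: 0.357
grip_force: 25.0
```

```bash
python3 p.py "[[480.6,321.8,105,139,20]]"; python3 - <<'E'
from h import *
im,d,i=snap("side"); P=cloud(i,d); np.savez("s4.npz",im=im,d=d)
w=(np.hypot(P[...,0]-.6,P[...,1]+.265)<.05)
for a in range(0,190,10):
    k=w&(P[...,2]*1000>=a)&(P[...,2]*1000<a+10)&(im.min(-1)>150); print(a,k.sum(),end="; ")
print("bench ins",(w&(abs(P[...,2]-.04)<.006)).sum(), arm.observe()["q"].round(2))
E
```

```text
t 25.20 pos [ 532.7 -207.7  106.7] psi 139.03 tilt [ 0.0022 -0.0011] w 33.6 g 25.0 F [-0.5  0.1 -1.1]
20 x [1.93, 1.83, 0.0, 0.0, 0.0, 0.0]
0 0; 10 0; 20 0; 30 0; 40 0; 50 0; 60 0; 70 0; 80 0; 90 0; 100 0; 110 0; 120 0; 130 0; 140 0; 150 0; 160 1; 170 9; 180 0; bench ins 0 [ 0.79  0.4  -0.66  1.87  0.29  0.96  0.86]
```

The insulator is lifted, with its top at about 170 mm. Carrying it over cup 3 with gentle ramps.

Request:
arm_command(
  commands=[0.6,0.57,0,0,0,0,200,1.33,1.26,0,0,0,0,200,1.93,1.83,0,0,0,0,200,1.93,1.83,0,0,0,0,200,1.93,1.83,0,0,0,0,200,1.93,1.83,0,0,0,0,200,1.93,1.83,0,0,0,0,200,1.93,1.83,0,0,0,0,200,1.93,1.83,0,0,0,0,200,1.93,1.83,0,0,0,0,200,1.93,1.83,0,0,0,0,200,1.93,1.83,0,0,0,0,200],
)

```text
time: 26.25
position: [0.5022, 0.0854, 0.1039]
ee_rot: [[-0.755, 0.655, -0.002], [0.655, 0.755, 0.0], [0.001, -0.001, -1.0]]
ft_force: [0.2, 0.9, -1.5]
width: 0.355
grip_force: 25.0
```

Request:
arm_command(
  commands=[1.93,1.83,0,0,0,0,200,1.93,1.83,0,0,0,0,200,1.93,1.83,0,0,0,0,200,1.93,1.83,0,0,0,0,200,1.93,1.83,0,0,0,0,200,1.93,1.83,0,0,0,0,200,1.93,1.83,0,0,0,0,200,1.93,1.83,0,0,0,0,200,1.33,1.26,0,0,0,0,200,0.6,0.57,0,0,0,0,200,0,0,0,0,0,0,200,0,0,0,0,0,0,200],
)

```text
time: 27.25
position: [0.4797, 0.3215, 0.1041]
ee_rot: [[-0.756, 0.655, -0.001], [0.655, 0.756, -0.001], [0.0, -0.001, -1.0]]
ft_force: [-0.5, 0.1, -2.0]
width: 0.36
grip_force: 25.0
```

```bash
cat > ins.py <<'E'
from m import *
import sys
for n in("top","side"):
    im,d,i=snap(n); P=blobs(n,im,d)
    k=(np.hypot(P[...,0]-.5486,P[...,1]-.2628)<.045)&(P[...,2]>.11)&(P[...,2]<.2)
    h=cv2.cvtColor(im,cv2.COLOR_RGB2HSV); wh=k&(h[...,2]>150)
    q=P[wh]*1000
    if len(q): print(n,"white",len(q),"x",np.percentile(q[:,0],[3,50,97]).round(1),"y",np.percentile(q[:,1],[3,50,97]).round(1),"z",np.percentile(q[:,2],[3,97]).round(1))
    t=q[q[:,2]>np.percentile(q[:,2],97)-6] if len(q) else q
    if len(t): print("  top",len(t),t.mean(0).round(1),t.min(0).round(1),t.max(0).round(1))
    if n=="side": cv2.imwrite("pics/%s.png"%sys.argv[1],cv2.resize(im[190:360,130:300,::-1],(600,600),interpolation=cv2.INTER_CUBIC))
E
python3 ins.py fin; python3 p.py "[[480.6,321.8,105,139,1]]"
```

```text
top white 154 x [536.5 548.4 561.2] y [249.1 259.6 272.8] z [161.7 171.1]
  top 122 [548.3 261.  168. ] [536.1 248.7 165.1] [558.9 274.6 173. ]
t 27.35 pos [480.5 320.5 104.4] psi 138.97 tilt [-0.0005 -0.001 ] w 33.8 g 25.0 F [ 0.7 -0.1 -2.4]
1 x [0.08, 0.11, -0.06, -0.001, 0.0, -0.0]
```

View pics/fin.png

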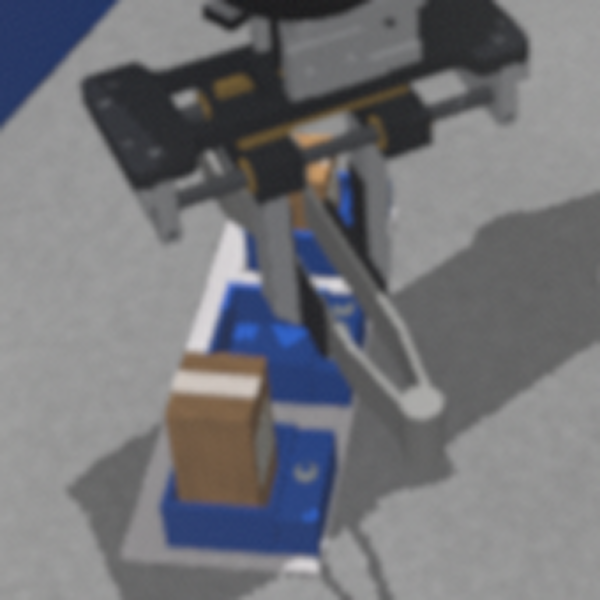

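The picture shows the tongs clear of everything, the tall carton seated at (220,430), and the short one behind at (310,180). The top camera puts the insulator at (548.3, 261.0), foot about 129 mm up. I'll nudge 1.5 mm, settle and check the numbers.

Request:
arm_command(
  commands=[0.1,0.1,0,0,0,0,200,0,0,0,0,0,0,200,0,0,0,0,0,0,200,0,0,0,0,0,0,200,0,0,0,0,0,0,200,0,0,0,0,0,0,200],
)

```text
time: 27.85
position: [0.4803, 0.3232, 0.105]
ee_rot: [[-0.755, 0.656, 0.0], [0.656, 0.755, 0.0], [-0.0, 0.0, -1.0]]
ft_force: [-0.7, -0.3, -1.7]
width: 0.357
grip_force: 25.0
```

```bash
python3 ins.py fin2; python3 p.py "[]"; python3 - <<'E'
from m import *
im,d,i=snap("top"); P=blobs("top",im,d)
h=cv2.cvtColor(im,cv2.COLOR_RGB2HSV)
k=(np.hypot(P[...,0]-.5486,P[...,1]-.2628)<.013)&(P[...,2]>.155)&(P[...,2]<.185)
q=P[k]; A=np.c_[q[:,:2]-q[:,:2].mean(0),np.ones(len(q))]; print("tilt deg",len(q),np.degrees(np.linalg.lstsq(A,q[:,2],rcond=None)[0][:2]).round(1),"top z",np.median(q[:,2]))
for nm,c,z in (("tall",(.524,.354),.098),("short",(.573,.171),.074)):
    try: print(nm,top(P,c,.04,z)[1])
    except Exception as e: print(nm,e)
E
```

```text
top white 151 x [537.2 548.6 560.1] y [249.8 260.3 274.5] z [162.4 172.5]
  top 118 [548.9 262.3 169.3] [536.2 250.5 166.5] [560.7 274.8 174.2]
side white 1 x [542.6 542.6 542.6] y [294.4 294.4 294.4] z [138.9 138.9]
  top 1 [542.6 294.4 138.9] [542.6 294.4 138.9] [542.6 294.4 138.9]
t 27.95 pos [480.3 323.4 105. ] psi 139.04 tilt [0.0001 0.0001] w 33.8 g 25.0 F [-0.2 -1.1 -1.5]
tilt deg 135 [2.  2.9] top z 0.16873404162728955
tall n141 z97.6 mean 533.4 349.3 rect 531.0 350.3 size 32.1 26.7 ang 19.3
short n333 z73.2 mean 573.2 171.6 rect 573.2 171.9 size 40.9 40.2 ang 16.5
```

The insulator is centred, upright and steady, so I'm handing in.

```bash
python3 -c "
from plant import arm;print(arm.hand_in())"
```

```text
the job is handed in; nothing more can be done
None
```

Handed in at about 28 s: the tall carton is seated in the one-rivet cup, then the short one in the two-rivet cup, and the tongs hold the insulator centred over the three-rivet cup, foot about 9 cm above the rim and upright to within a measured 3–4°; I viewed 11 pictures, one over the limit of 10, and the first grasp of the short carton closed on air because the real fingertips sit about 37 mm above the reported TCP.

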